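Unclamp a tested circuit board and file it in the green tray

ROBOT

A 6-joint arm with a two-finger parallel gripper is mounted at the origin on the work surface. World frame = base frame: x ahead of the robot, y to its left, z up, the work surface at z = 0. Lengths are in m, angles in rad, forces in N, time in s.
With the tool pointing down it reaches from about 0.275 to 0.725 m from the base axis. Payload 5.6 kg.
Tool frame: the origin (TCP) lies on the centre line of the jaws, within the pads' length; the fingertips stand 17 mm ahead of it and the grasp point (between the pads) lies 2 mm behind it; z points along the fingers, x is the direction in which the jaws open and shut, and the axes are right-handed (so a half turn about z gives the same grasp; the last joint's range is limited). The gripper opens to 85 mm and grips with 20 to 120 N. Pads are 22 mm wide; open, the fingers measure 114 mm over their backs; the gripper's body (76 mm by 85 mm) begins 54 mm behind the grasp point. The pads swing forward as they close: fully open they stand 13 mm farther back than shut.
Start: joints at [1.434, 0.255, 0.108, 0, -1.424, -0.285], TCP at [0.225, 0.502, 0.22] pointing down, gripper open.
Joint ranges: [-2.95, 2.95], [-1.21, 1.97], [-1.09, 1.5], [-2.87, 1.71], [-2.94, -0.07], [-3.05, 3.05]. Speed limits (rad/s): [2.57, 2.57, 3.14, 3.14, 3.14, 3.14].

INTERFACE

Orientations are given as a 3x3 rotation matrix whose columns are the frame's x, y, z axes.
In Python, from station import * gives the robot as it stands.
- The arm moves only by the tool jog_arm, never from a script. Its argument "moves" is a list of rows, each a list of 7 numbers: the shift along the tool's x, y, z in m, then the turn, a rotation vector about the tool's x, y, z in degrees, then the gripper command: -1 is fully open, 1 is shut, values between are in proportion. In form: [[dx, dy, dz, ax, ay, az, gripper], ...]. A call has 1 to 10 rows; each row shifts and turns the pose as measured when the row begins, along the tool's axes as they then stand; what a row does not reach is not made up. A row lasts 1/8 s, in which the tool goes at most 62.5 mm and 10.7 degrees, less where a joint would pass 70% of its speed; a pose out of reach is approached as far as the arm can. A call is refused whole if a number of a shift passes 0.0625 or a number of a turn 10.7, either way. A call with a gripper value outside its range is refused whole. The fingers move at their own pace and stop on an object; "grip_force" is the grip in N (left out, the last holds). Time passes only in rows, so rows that do not move let the fingers close. It gives the time, the measured TCP pose, the force and the opening at its end, in the units of the state.
- observe(): the state, without advancing time (a new reading comes with each control period).
- grab_frame(name): name is "side" or "top"; returns the picture (400x640x3 uint8, red, green, blue); there is no depth.
- camera_params(name): a dict with "K" (3x3 intrinsics, pixels), "T" (4x4, takes a point from camera to world coordinates). Camera axes: x right, y down, z forward; pixel columns grow to the right and rows downward; lengths in m; the calibration is good to about 2 mm. A picture is of the moment at which its call begins. camera_params takes no time and is no camera call.
- close_job(): hands the job in, once; it reports no verdict.
The state is a dict: "time_s": time; "joint_positions": joint angles; "dq": joint speeds; "joint_efforts": joint torques, N m; "ee_pos": TCP position; "tcp_rot": TCP orientation; "wrist_force": force on the tool from outside, world axes, zero at the start; "torque": the same for the moment, N m; "width": finger opening in m.
Only numpy, scipy, OpenCV 4.12 (cv2) and the standard library are available. Lean on these libraries where they do the work, as an engineer would, in place of code of your own. Each camera call takes 0.05 s, during which the arm holds its last target. There are 200 camera calls.

TASK

The circuit board in the test fixture has passed. With the board still in its nest, flip the red toggle-clamp handle over centre so that the clamp stays open, then lift the board out by its heatsink and set it down gently (do not drop it) flat on the floor of the green tray, heatsink up, and let go. Leave the clamp open and the other things on the bench where they are.

Things in the scene. Friction and masses are not known exactly. Their poses are not given: they have to be found in the camera images.
- fixture: Test fixture fixed to the table: black base 215 x 130 x 12 mm. Origin: on the table under the centre of the board nest; z up; x points from the nest to the clamp, which stands behind the nest. The board lies on the nest floor at z = 18 mm between four aluminium corner guides up to z = 24 mm, 2 mm clear of it.
- clamp_handle (a joint): Toggle-clamp handle, rad: 0 = clamped (nearly upright, leaning 0.25 towards the board), 1.75 = fully open (nearly level, pointing away from the board). Its lean away from the board is the value minus 0.25. Dead centre is at 0.5: below it a spring pulls the handle shut, beyond it the handle goes on to 1.75 by itself. Pushing it over takes about 4 N at the grip, more if fast.
- clamp_hinge (a point): Hinge of the clamp handle (level, along the fixture's y), at x = 113, z = 50 mm of the fixture, in a steel bracket 34 mm wide, x = 78 to 128, up to z = 61 mm. The clamp arm is linked to the handle: clamped, it lies at z = 45 mm with a red pad on the board at x = 35 mm (top z = 55 mm); open, it stands upright at x = 70 to 125, up to z = 115 mm, clear of a hand lifting the board.
- handle_grip (a point): Point on the centre line of the clamp handle's red grip, 105 mm from the hinge. The grip is a round bar 20 mm in diameter, 55 to 120 mm from the hinge; below it is a steel bar 12 x 10 mm. When clamped this point is at x = 87 mm, z = 152 mm of the fixture.
- board_mid (a point): Centre of the aluminium heatsink, 40 (x) x 26 (y) x 52 mm tall, amid the green board, to be grasped across its y. Board 80 (x) x 100 (y) x 2.5 mm, 0.18 kg, axes along the fixture's at the start, z up. This point is 28.5 mm above the board's underside, 26 mm below the heatsink's top. Other parts are near the board's corners, up to 12 mm tall, or flat (2 mm).
- green_tray: Shallow green tray fixed to the table left or right of the fixture, outside 102 (x) x 122 (y) x 11 mm tall, walls 5 mm, inside 92 x 112 mm, floor 4 mm thick. Origin: on the table under its centre; z up. The board lies flat in it with its 100 mm side along the tray's y, either way round, 6 mm clear all round; board_mid is then 32.5 mm above the origin.
- orange_tray: The same tray in orange, fixed to the table, holding a rejected board; not to be used. Origin and axes as for the green tray.
- reject: Rejected blue board with a dark heatsink, lying in the orange tray, otherwise as the green one (bystander). Origin: centre of its underside.
- multimeter: Yellow multimeter lying flat, 85 x 150 x 41 mm (bystander). Origin: centre of its underside.
- solder_spool: Silvery solder spool, 52 mm in diameter, 46 mm tall, standing (bystander). Origin: centre of its underside.
- pliers: Pliers with orange handles, about 150 mm long, 14 mm tall, lying beyond the trays (bystander). Origin: under its pivot.
- screwdriver: Screwdriver about 170 mm long, lying beyond the trays (bystander).
- drink_can: Green drink can, 66 mm in diameter, 115 mm tall, far side of the table (bystander). Origin: centre of its underside.
- paper_cup: White paper cup, 76 mm in diameter, 85 mm tall, far side of the table (bystander). Origin: centre of its underside.
- board: The same green board; this origin is the centre of its underside.
There are look-alikes about, which are no part of the job. What is shaped like the board but pink is not meant.

How it is judged:
On the way, in this order (a step that is already met when the one before it is completed fails the run):
1. the clamp is open (handle beyond 1.3 rad) and the board still lies in its nest, within 15 mm of where it was (value of joint clamp_handle above 1.3 rad and distance of board_mid from where it was at the start of the episode below 0.015 m), for 0.2 s.
2. the board is lifted at least 30 mm clear of its nest with the clamp open (value of joint clamp_handle above 1.3 rad and z of board_mid in the frame of fixture above 0.0765 m), for 0.1 s.
At the end, for the whole second after the job is handed in: The board lies flat on the green tray's floor inside its walls, heatsink up (centre within 9 mm of the tray's centre each way, height within 2.5 mm of resting, tilt under 0.06 rad, turned less than 0.2 rad from the tray), at rest and released, and the clamp is open (handle beyond 1.3 rad) (value of joint clamp_handle above 1.3 rad and x of board_mid in the frame of green_tray between -0.009 and 0.009 m and y of board_mid in the frame of green_tray between -0.009 and 0.009 m and z of board_mid in the frame of green_tray between 0.03 and 0.035 m and angle between board_mid's own z axis and vertical below 0.06 rad and angle between the y axis of board_mid and the y axis of green_tray, either way round below 0.2 rad and linear speed of board below 0.02 m/s and contact force between board and the fingers below 0.05 N); the robot touches nothing.
It fails at once if the board is dropped: it moves faster than 0.55 m/s (a fall of 15 mm) while the fingers do not hold it (linear speed of board above 0.55 m/s and contact force between board and the fingers below 0.01 N).
It fails at once if a bystander (rejected board, multimeter, spool, pliers, screwdriver, can or cup) is moved by more than 30 mm (distance of any of reject, multimeter, solder_spool, pliers, screwdriver, drink_can, paper_cup from where it was at the start of the episode above 0.03 m).
It also fails if it takes over 56 s, if anything falls off the work surface, if the arm or the gripper's body presses on something with over 40 N, if the wrist force passes 120 N, or if a joint passes its speed limit or range.

## Working session

There is one attempt and no reset: what is moved stays moved. The work goes in short steps, Python scripts to look and compute and a tool call to move; the robot and the scene stay as the last step left them, time stands still between calls to the robot, and variables do not carry over. Pictures are saved under pics/ and viewed, about 8 in all and at most 12, crops included, and the job is handed in when it is done.

Besides the shell and the picture viewer there is one more tool, called after "Request:" as name(argument=value, ...), one argument or row to a line, values as JSON. jog_arm: Moves the arm, as the interface text tells. Its arguments: {"type":"object","properties":{"moves":{"type":"array"},"grip_force":{"type":"number"}},"required":["moves"]}

```bash
mkdir -p pics; ls; python3 - <<'E'
from station import *
import cv2
for n in("top","side"):
    cv2.imwrite(f"pics/{n}0.png",grab_frame(n)[:,:,::-1]); p=camera_params(n); print(n,p["K"].round(1).tolist(),p["T"].round(3).tolist())
s=observe();print(s["time_s"],s["ee_pos"],s["tcp_rot"],s["width"])
E
```

```text
pics
top [[412.1, 0.0, 320.2], [0.0, 412.1, 201.6], [0.0, 0.0, 1.0]] [[0.076, -0.973, 0.216, 0.317], [-0.997, -0.075, 0.015, -0.006], [0.002, -0.217, -0.976, 1.135], [0.0, 0.0, 0.0, 1.0]]
side [[428.1, 0.0, 326.0], [0.0, 428.1, 199.6], [0.0, 0.0, 1.0]] [[0.872, -0.296, 0.391, -0.011], [-0.49, -0.493, 0.719, -1.002], [-0.02, -0.818, -0.574, 0.908], [0.0, 0.0, 0.0, 1.0]]
0.1 [0.22492524 0.50141216 0.21928266] [[-4.09434166e-01 -9.12339455e-01 -6.18979545e-04]
 [-9.12338073e-01  4.09434625e-01 -1.59006176e-03]
 [ 1.70410773e-03 -8.63070036e-05 -9.99998544e-01]] 0.08511239629507726
```

View pics/top0.png

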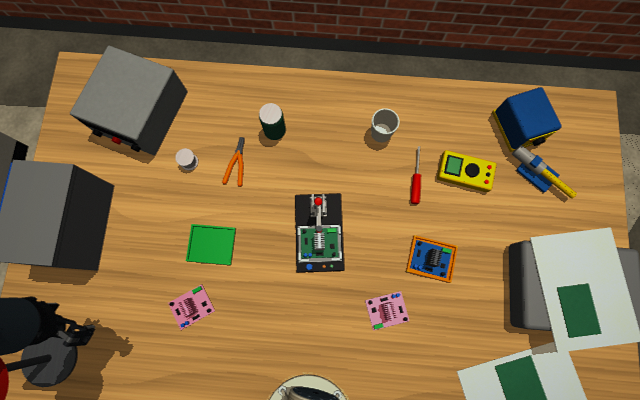

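View pics/side0.png

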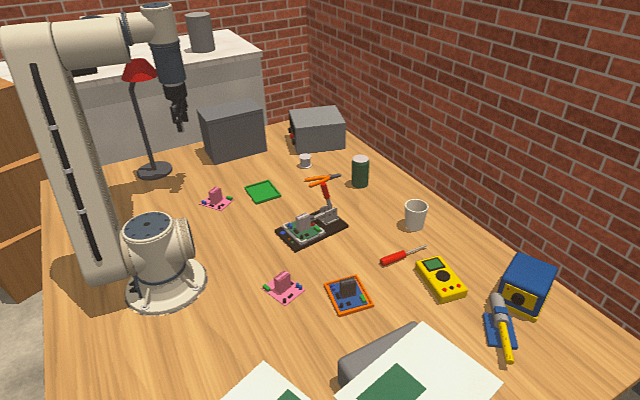

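Top view: the test board is in the black fixture at (319,238), with the red handle at (318,202). The green tray is at (211,245). Look-alikes are the pink boards at (190,307) and (387,310), the blue reject in the orange tray at (431,259), and green rectangles on paper at (578,310) and (520,378). I choose the board in the fixture and the bright green tray; next I measure them and make the close crop.

```bash
cat > h.py <<'E'
from station import *
import cv2, numpy as np
def ray(n,u,v):
    p=camera_params(n);T=np.array(p["T"]);d=T[:3,:3]@np.linalg.inv(p["K"])@[u,v,1.];return T[:3,3],d
def onz(n,u,v,z):
    o,d=ray(n,u,v);return o+d*(z-o[2])/d[2]
def proj(n,P):
    p=camera_params(n);T=np.array(p["T"]);q=T[:3,:3].T@(np.array(P)-T[:3,3]);q=np.array(p["K"])@q;return q[:2]/q[2]
def rect(n,mask,z):
    c=max(cv2.findContours(mask.astype(np.uint8),0,1)[0],key=cv2.contourArea).reshape(-1,2)
    P=np.array([onz(n,u,v,z)[:2] for u,v in c])*1000
    return cv2.minAreaRect(P.astype(np.float32))
E
python3 - <<'E'
from h import *
a=cv2.imread("pics/top0.png");b=cv2.imread("pics/side0.png")
for n,im,(x0,y0,x1,y1) in(("top",a,(170,210,250,280)),("side",b,(235,170,290,210))):
    h=cv2.cvtColor(im,cv2.COLOR_BGR2HSV);m=np.zeros(im.shape[:2]);m[y0:y1,x0:x1]=1
    print(n,"tray",rect(n,(m>0)&(abs(h[...,0].astype(int)-60)<12)&(h[...,1]>150),.011))
h=cv2.cvtColor(a,cv2.COLOR_BGR2HSV)
m=np.zeros((400,640),np.uint8);m[188:278,288:350]=1
blk=((m>0)&~((abs(h[...,0].astype(int)-15)<10)&(h[...,1]>60)&(h[...,2]>60))).astype(np.uint8)
print("base",rect("top",cv2.morphologyEx(blk,cv2.MORPH_OPEN,np.ones((5,5))),.012))
for n,im in(("top",a),("side",b)):
    h=cv2.cvtColor(im,cv2.COLOR_BGR2HSV)
    r=((h[...,0]<5)|(h[...,0]>175))&(h[...,1]>170)&(h[...,2]>90)
    x0,y0,x1,y1=(300,185,340,225) if n=="top" else (305,170,345,225)
    ys,xs=np.nonzero(r[y0:y1,x0:x1]);print(n,"red",len(xs),xs.min()+x0,xs.max()+x0,ys.min()+y0,ys.max()+y0,xs.mean()+x0,ys.mean()+y0)
c1=cv2.resize(a[185:280,285:355],None,fx=5.5,fy=5.5,interpolation=2)
c2=cv2.resize(b[165:255,265:355],None,fx=4.4,fy=4.4,interpolation=2)
H=max(len(c1),len(c2));pad=lambda c:cv2.copyMakeBorder(c,0,H-len(c),0,0,0)
cv2.imwrite("pics/crop1.png",np.hstack([pad(c1),pad(c2)]))
E
```

```text
top tray ((424.9194030761719, 300.9447021484375), (121.95011138916016, 102.12663269042969), 89.3761215209961)
side tray ((420.4018859863281, 294.4267272949219), (131.03672790527344, 100.12468719482422), 89.16059112548828)
base ((480.8473205566406, 8.769248962402344), (213.83831787109375, 127.65855407714844), 6.249199390411377)
top red 49 314 321 197 205 317.8979591836735 200.91836734693877
side red 57 311 328 182 224 323.5263157894737 191.3859649122807
```

View pics/crop1.png

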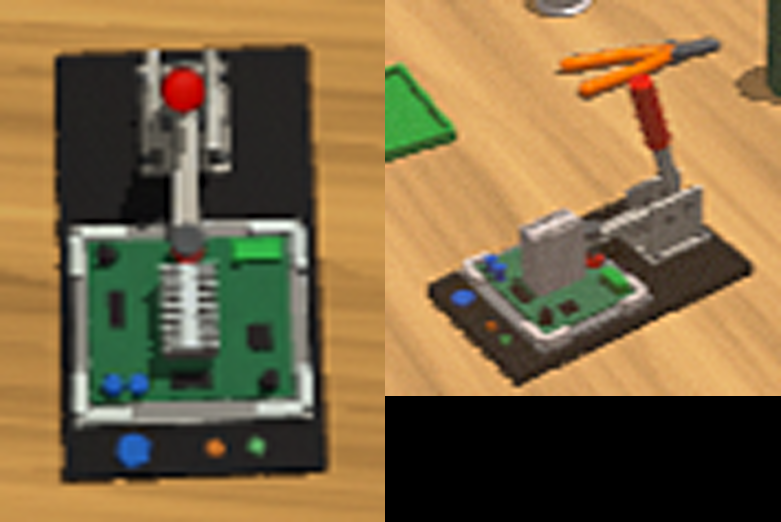

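```bash
python3 - <<'E'
from h import *
f=lambda u,v:(u/5.5+285-.4,v/5.5+185-.4)
print("tip",onz("top",*f(182,90),.166)*1000)
print("sink",onz("top",*f(188,306),.0725)*1000, [ (onz("top",*f(*p),.0725)*1000).round() for p in((162,265),(216,265),(160,347),(216,347))])
print("nest",[ (onz("top",*f(*p),.024)*1000).round() for p in((191,321),(70,228),(305,222),(313,415),(77,420))])
a=np.radians(6.25);c,s=np.cos(a),np.sin(a);R=np.array([[c,-s],[s,c]])
tip=onz("top",*f(182,90),.166)[:2]
o=tip-R@[.0833,0];print("origin from tip",o)
print("base centre in that frame",R.T@(np.array([.4808,.0088])-o))
# side-view check: predicted pixels
for nm,P in(("tip",(.0833,0,.1663)),("sinktop",(0,0,.0725)),("grip",(.087,0,.152))):
    w=np.r_[o+R@P[:2],P[2]];q=proj("side",w);print(nm,w.round(4),q.round(1),"crop",((q-[265,165])*4.4+385*np.array([1,0])).round())
E
```

```text
tip [532.51732447  14.57053927 166.        ]
sink [449.71653559   5.71228694  72.5       ] [array([468.,  19.,  73.]), array([470.,  -6.,  73.]), array([429.,  17.,  73.]), array([431.,  -9.,  73.])]
nest [array([449.,   4.,  24.]), array([490.,  68.,  24.]), array([502., -48.,  24.]), array([407., -59.,  24.]), array([396.,  56.,  24.])]
origin from tip [0.44971243 0.00550193]
base centre in that frame [ 0.03126185 -0.00010594]
tip [0.5325 0.0146 0.1663] [323.1 182.6] crop [641.  77.]
sinktop [0.4497 0.0055 0.0725] [302.8 215.4] crop [551. 222.]
grip [0.5362 0.015  0.152 ] [324.1 185.9] crop [645.  92.]
```

Request:
jog_arm(
  moves=[
    [0, 0, 0, 0, 0, -10.1, 1],
    [0, 0, 0, 0, 0, -10.1, 1],
    [0, 0, 0, 0, 0, -10.1, 1],
    [0.05, -0.02, 0, 0, 0, 0, 1],
    [0.05, -0.02, 0, 0, 0, 0, 1],
    [0.05, -0.02, 0, 0, 0, 0, 1],
    [0.05, -0.02, 0, 0, 0, 0, 1],
    [0.05, -0.02, 0, 0, 0, 0, 1],
    [0.05, -0.02, 0, 0, 0, 0, 1],
    [0.05, -0.02, 0, 0, 0, 0, 1],
  ],
  grip_force=40,
)

```text
time_s: 1.35
ee_pos: [0.4092, 0.1622, 0.216]
tcp_rot: [[0.131, -0.991, -0.005], [-0.991, -0.131, -0.01], [0.01, 0.006, -1.0]]
wrist_force: [1.3, -0.3, 0.6]
width: -0.0003
```

```bash
cat >> h.py <<'E'
O=np.array([.4497,.0055]);A=np.radians(6.25);RF=np.array([[np.cos(A),-np.sin(A)],[np.sin(A),np.cos(A)]])
def to(P,yaw):
    "tool-frame shift (mm) to world P, turn (deg) to tool-x yaw with tool down"
    s=observe();R=np.array(s["tcp_rot"]);D=R.T@(np.array(P)-s["ee_pos"])
    t=np.radians(yaw);G=np.array([[np.cos(t),np.sin(t),0],[np.sin(t),-np.cos(t),0],[0,0,-1]])
    print("t",s["time_s"],"pos",np.round(s["ee_pos"],4),"shift mm",(D*1000).round(1),"turn",np.degrees(cv2.Rodrigues(R.T@G)[0].ravel()).round(2),"w",round(s["width"],4),"F",np.round(s["wrist_force"],1))
def fx(x,y,z): return np.r_[O+RF@[x,y],z]
E
python3 -c "
from h import *
to(fx(.045,0,.155),-83.75)"
```

```text
t 1.35 pos [0.4092 0.1622 0.216 ] shift mm [161.1 -65.   62.2] turn [ 0.36 -0.55  1.29] w -0.0003 F [ 1.3 -0.3  0.6]
```

Request:
jog_arm(
  moves=[
    [0.05, -0.02, 0, 0.4, -0.5, 1.3, 1],
    [0.05, -0.02, 0, 0, 0, 0, 1],
    [0.045, -0.02, 0, 0, 0, 0, 1],
    [0.015, -0.005, 0.03, 0, 0, 0, 1],
    [0, 0, 0.03, 0, 0, 0, 1],
    [0, 0, 0, 0, 0, 0, 1],
  ],
)

```text
time_s: 2.1
ee_pos: [0.4939, 0.0013, 0.1532]
tcp_rot: [[0.102, -0.995, -0.002], [-0.995, -0.102, -0.001], [0.001, 0.003, -1.0]]
wrist_force: [0.0, -0.3, 0.4]
width: -0.0001
```

```bash
python3 -c "
from h import *
to(fx(.045,0,.155),-83.75)"
```

```text
t 2.1 pos [0.4939 0.0013 0.1532] shift mm [-9.  -1.5 -1.8] turn [ 0.15 -0.04 -0.42] w -0.0001 F [ 0.  -0.3  0.4]
```

Request:
jog_arm(
  moves=[
    [-0.009, 0, 0, 0, 0, 0, 1],
    [0, -0.01, 0, 0, 0, 0, 1],
    [0, -0.008, 0, 0, 0, 0, 1],
    [0, -0.008, 0, 0, 0, 0, 1],
    [0, -0.008, 0, 0, 0, 0, 1],
    [0, -0.008, 0, 0, 0, 0, 1],
    [0, -0.008, 0, 0, 0, 0, 1],
    [0, -0.008, 0, 0, 0, 0, 1],
  ],
)

```text
time_s: 3.1
ee_pos: [0.5565, 0.0186, 0.1575]
tcp_rot: [[0.104, -0.995, 0.004], [-0.995, -0.104, -0.0], [0.001, -0.004, -1.0]]
wrist_force: [0.1, -0.1, 0.4]
width: 0.0001
```

```bash
python3 -c "
from h import *
to(fx(.14,0,.155),-83.75)"
```

```text
t 3.1 pos [0.5565 0.0186 0.1575] shift mm [  1.3 -32.4   2.6] turn [-0.22 -0.04 -0.27] w 0.0001 F [ 0.1 -0.1  0.4]
```

Request:
jog_arm(
  moves=[
    [0, -0.008, 0.001, 0, 0, 0, 1],
    [0, -0.008, 0.001, 0, 0, 0, 1],
    [0, -0.008, 0, 0, 0, 0, 1],
    [0, -0.008, 0, 0, 0, 0, 1],
    [0, 0, 0, 0, 0, 0, 1],
    [0, 0, 0, 0, 0, 0, 1],
    [0, 0, 0, 0, 0, 0, 1],
  ],
)

```text
time_s: 3.98
ee_pos: [0.5908, 0.0222, 0.1548]
tcp_rot: [[0.104, -0.995, 0.003], [-0.995, -0.104, -0.0], [0.001, -0.003, -1.0]]
wrist_force: [-0.3, 0.5, -0.7]
width: 0.0002
```

```bash
python3 - <<'E'
from h import *
im=grab_frame("side")[:,:,::-1]
cv2.imwrite("pics/s2.png",cv2.resize(im[110:260,230:400],None,fx=4,fy=4,interpolation=2))
to(fx(.14,0,.155),-83.75)
E
```

```text
t 4.025 pos [0.5908 0.0222 0.1549] shift mm [ 1.3  2.1 -0.1] turn [-0.18 -0.04 -0.28] w 0.0002 F [-0.3 -0.2  0. ]
```

View pics/s2.png

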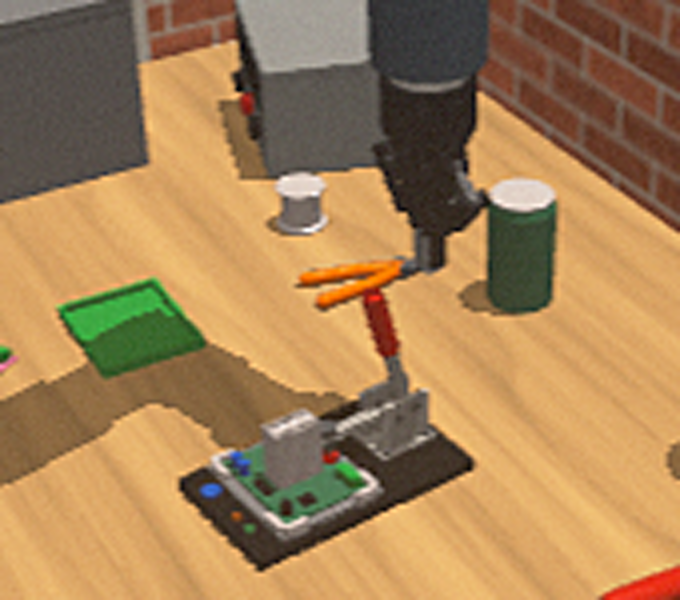

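The side view shows the handle (tip at crop (372,295)) still clamped, with the fingertips at crop (430,265), beyond or beside it. I'll check the projections.

```bash
python3 - <<'E'
from h import *
s=observe();p=np.array(s["ee_pos"])
for dz in(0,.017,.03):
    q=p-[0,0,dz];print(dz,(proj("side",q)-[230,110])*4,proj("top",q))
tp=fx(.0833,0,.1663);print("tip",(proj("side",tp)-[230,110])*4)
# triangulate the handle tip from both views
o1,d1=ray("top",318,201);o2,d2=ray("side",230+372/4,110+293/4)
t=np.linalg.lstsq(np.c_[d1,-d2],o2-o1,rcond=None)[0];print(o1+d1*t[0],o2+d2*t[1])
im=grab_frame("top")[:,:,::-1]
cv2.imwrite("pics/t2.png",cv2.resize(im[140:280,250:400],None,fx=4,fy=4,interpolation=2))
E
```

```text
0 [430.27907366 277.62062259] [316.44054178 178.70498633]
0.017 [430.37160758 295.02083323] [316.48971739 180.54112272]
0.03 [430.44151114 308.16559916] [316.5262692  181.90590705]
tip [372.31039794 290.23367406]
[0.53287422 0.01385736 0.1642489 ] [0.53195662 0.01420362 0.16405202]
```

View pics/t2.png

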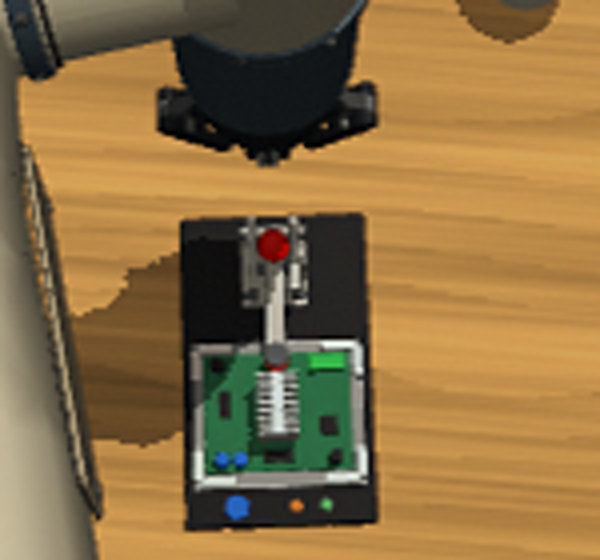

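The handle is unmoved. In both views the fingertip looks higher than the TCP reading implies, so I'll check the tip from close by.

```bash
python3 - <<'E'
from h import *
s=grab_frame("side")[:,:,::-1][130:195,305:370];t=grab_frame("top")[:,:,::-1][145:205,285:350]
c=np.hstack([cv2.resize(s,(390,390),interpolation=0),cv2.resize(t,(390,390*60//65+30),interpolation=0)[:390]]).astype(np.float32)
cv2.imwrite("pics/z3.png",np.clip(255*(c/255)**.5,0,255))
E
```

```text
[ WARN:0@2.392] global loadsave.cpp:1063 imwrite_ Unsupported depth image for selected encoder is fallbacked to CV_8U.
```

View pics/z3.png

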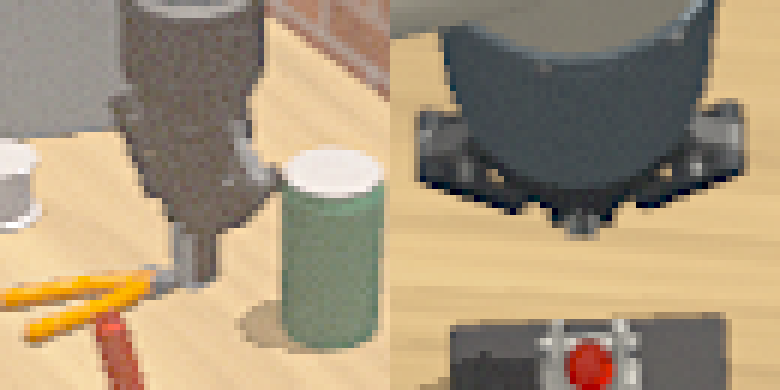

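```bash
python3 - <<'E'
from h import *
o1,d1=ray("top",319.8,181);o2,d2=ray("side",337.5,177.8)
t=np.linalg.lstsq(np.c_[d1,-d2],o2-o1,rcond=None)[0];print(o1+d1*t[0],o2+d2*t[1]); s=observe();print(s["ee_pos"],s["joint_positions"],s["joint_efforts"])
E
```

```text
[0.58209438 0.01326872 0.16781441] [0.58472743 0.01223278 0.16851516]
[0.59090775 0.0222256  0.15492606] [ 3.02618560e-01  3.59945697e-01  8.83840591e-02  1.35614194e-03
 -1.29626312e+00  1.37195767e+00] [-1.33058445e-03 -4.38726425e+01  2.31840098e+01  5.22888422e+00
  7.76193134e-03 -1.15650291e-04]
```

```bash
python3 - <<'E'
from h import *
for z in(.202,.215,.228,.24):
  print(z,[proj("side",np.r_[np.array([.225,.5014])+k*np.array([-.409,-.912]),z]).round(1) for k in(.05,0,-.05)])
b=cv2.imread("pics/side0.png")[60:140,130:220]
cv2.imwrite("pics/s0z.png",np.clip(255*(cv2.resize(b,None,fx=6,fy=6,interpolation=0)/255.)**.5,0,255).astype(np.uint8))
E
```

```text
0.202 [array([183.5, 142.8]), array([185.9, 136.5]), array([188.3, 130.6])]
0.215 [array([182.7, 139.5]), array([185.2, 133.3]), array([187.6, 127.4])]
0.228 [array([181.9, 136.2]), array([184.5, 130.1]), array([186.8, 124.2])]
0.24 [array([181.2, 133.2]), array([183.8, 127.1]), array([186.2, 121.3])]
```

View pics/s0z.png

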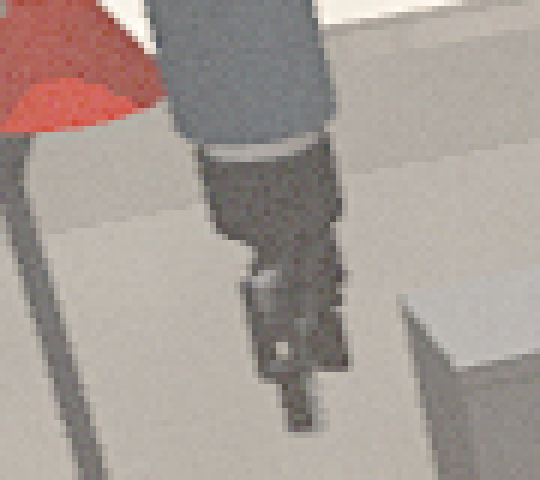

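In both the start picture and now, the fingertips stand about 29 mm higher than the reading says (tip z ≈ reading + 12 mm). They passed just over the handle. I'll go back over it, go lower and push again.

Request:
jog_arm(
  moves=[
    [0, 0, -0.03, 0, 0, 0, 1],
    [0, 0.03, 0, 0, 0, 0, 1],
    [0, 0.05, 0, 0, 0, 0, 1],
    [0, 0.02, 0, 0, 0, 0, 1],
    [0, 0, 0, 0, 0, 0, 1],
    [0, 0, 0.03, 0, 0, 0, 1],
    [0, 0, 0.03, 0, 0, 0, 1],
    [0, 0, 0, 0, 0, 0, 1],
  ],
)

```text
time_s: 5.18
ee_pos: [0.4914, 0.0119, 0.1253]
tcp_rot: [[0.104, -0.995, 0.007], [-0.995, -0.104, 0.0], [0.001, -0.007, -1.0]]
wrist_force: [-0.1, 0.1, 0.3]
width: 0.0002
```

```bash
python3 -c "
from h import *
to(fx(.045,0,.125),-83.75)"
```

```text
t 5.175 pos [0.4914 0.0119 0.1253] shift mm [ 1.8 -2.8  0.3] turn [-0.41 -0.03 -0.25] w 0.0002 F [-0.1  0.1  0.3]
```

Request:
jog_arm(
  moves=[
    [0.002, -0.008, 0, 0, 0, 0, 1],
    [0, -0.008, 0, 0, 0, 0, 1],
    [0, -0.008, 0, 0, 0, 0, 1],
    [0, -0.008, 0, 0, 0, 0, 1],
    [0, -0.008, 0, 0, 0, 0, 1],
  ],
)

```text
time_s: 5.8
ee_pos: [0.5351, 0.014, 0.1294]
tcp_rot: [[0.105, -0.994, 0.009], [-0.995, -0.105, -0.0], [0.001, -0.009, -1.0]]
wrist_force: [-2.9, -0.2, 1.9]
width: 0.0002
```

```bash
python3 -c "
from h import *
to(fx(.145,0,.125),-83.75)"
```

```text
t 5.8 pos [0.5351 0.014  0.1294] shift mm [ -1.1 -59.1   4.9] turn [-0.5  -0.07 -0.24] w 0.0002 F [-2.9 -0.2  1.9]
```

Contact of about 3 N, as expected. I'll go on pushing, with a slight downward correction.

Request:
jog_arm(
  moves=[
    [0, -0.008, 0.003, -0.4, 0, 0, 1],
    [0, -0.008, 0.001, 0, 0, 0, 1],
    [0, -0.008, 0.001, 0, 0, 0, 1],
    [0, -0.008, 0.001, 0, 0, 0, 1],
    [0, -0.008, 0.001, 0, 0, 0, 1],
    [0, -0.008, 0, 0, 0, 0, 1],
    [0, -0.008, 0, 0, 0, 0, 1],
    [0, 0, 0, 0, 0, 0, 1],
  ],
)

```text
time_s: 6.8
ee_pos: [0.5973, 0.0207, 0.1215]
tcp_rot: [[0.105, -0.994, 0.005], [-0.994, -0.105, -0.001], [0.001, -0.005, -1.0]]
wrist_force: [0.2, 0.5, -0.5]
width: -0.0002
```

```bash
python3 - <<'E'
from h import *
im=grab_frame("side")[:,:,::-1]
cv2.imwrite("pics/s4.png",cv2.resize(im[110:260,230:400],None,fx=4,fy=4,interpolation=2))
to(fx(.145,0,.125),-83.75)
E
```

```text
t 6.85 pos [0.597  0.0207 0.1216] shift mm [-0.9  3.  -3.4] turn [-0.25 -0.06 -0.23] w 0.0 F [ 0.4 -0.4 -0.2]
```

View pics/s4.png

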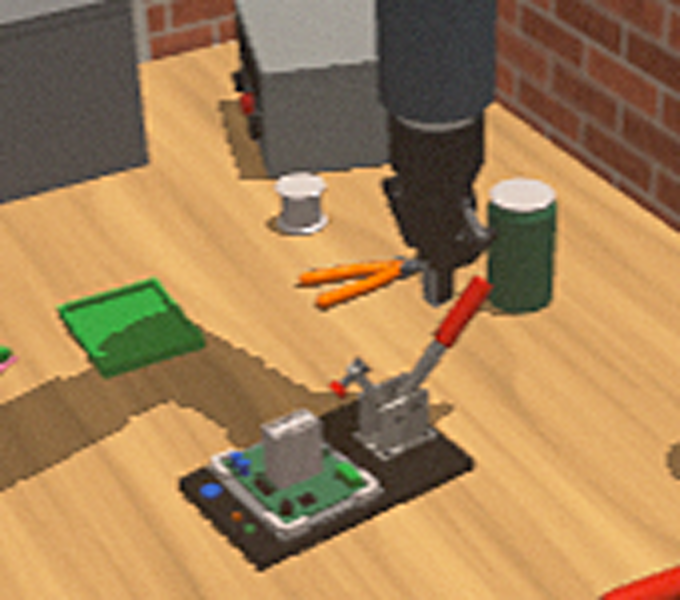

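The clamp arm is swinging up, the handle leans away from the board and is going over, and the board is in its nest. Now I rise, go back over the board and open.

Request:
jog_arm(
  moves=[
    [0, 0, -0.03, 0, 0, 0, 1],
    [0, 0, -0.03, 0, 0, 0, 1],
    [0, 0.05, 0, 0, 0, 0, -1],
    [0, 0.05, 0, 0, 0, 0, -1],
    [0, 0.04, 0, 0, 0, 0, -1],
    [0, 0, 0, 0, 0, 0, -1],
    [0, 0, 0, 0, 0, 0, -1],
  ],
)

```text
time_s: 7.72
ee_pos: [0.4536, 0.0057, 0.1835]
tcp_rot: [[0.105, -0.994, 0.008], [-0.994, -0.105, 0.001], [0.0, -0.008, -1.0]]
wrist_force: [0.8, -0.4, -0.4]
width: 0.085
```

```bash
python3 -c "
from h import *
to(fx(0,0,.025),-83.75)"
```

```text
t 7.725 pos [0.4536 0.0057 0.1835] shift mm [ -0.3   5.1 158.5] turn [-0.45 -0.01 -0.22] w 0.085 F [ 0.8 -0.4 -0.4]
```

Request:
jog_arm(
  moves=[
    [0, 0.004, 0.04, -0.45, 0, -0.2, -1],
    [0, 0, 0.035, 0, 0, 0, -1],
    [0, 0, 0.025, 0, 0, 0, -1],
    [0, 0, 0, 0, 0, 0, -1],
  ],
)

```text
time_s: 8.22
ee_pos: [0.4541, 0.006, 0.0813]
tcp_rot: [[0.108, -0.994, 0.003], [-0.994, -0.108, 0.0], [0.0, -0.003, -1.0]]
wrist_force: [0.2, 0.9, -0.2]
width: 0.0852
```

```bash
python3 - <<'E'
from h import *
im=grab_frame("side")[:,:,::-1]; t=grab_frame("top")[:,:,::-1]
c=np.hstack([cv2.resize(im[140:260,250:370],(400,400),interpolation=2),cv2.resize(t[180:280,270:370],(400,400),interpolation=2)])
cv2.imwrite("pics/s5.png",np.clip(255*(c/255.)**.6,0,255).astype(np.uint8))
to(fx(0,0,.025),-83.75)
E
```

```text
t 8.325 pos [0.4558 0.0063 0.0835] shift mm [ 0.1  6.6 58.5] turn [-0.41  0.01 -0.  ] w 0.0858 F [ 0.7 -0.1  0.3]
```

View pics/s5.png

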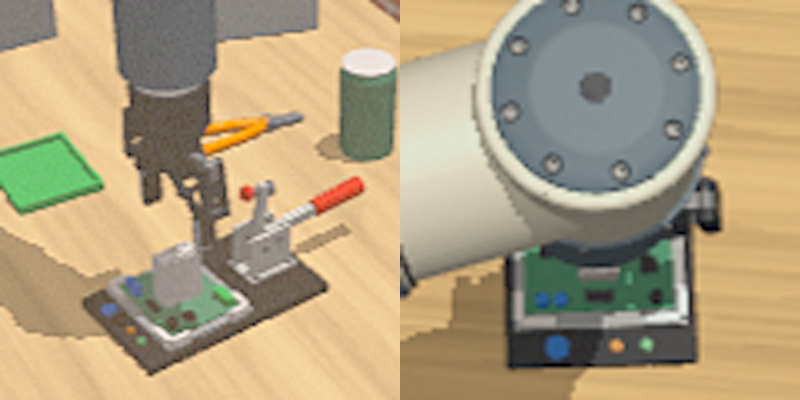

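Handle nearly level (open), arm upright, board in its nest. Left fingertip at about (295,201), right at about (311,214).

```bash
python3 - <<'E'
from h import *
R=RF
for z in(.08,.095,.108,.12):
    print(z,[proj("side",np.r_[np.array([.455,.006])+R@[0,k],z]).round(1) for k in(.048,-.048)])
for q in ((295,201),(310.9,214.4)):
    print([ (onz("side",*q,z)*1000).round() for z in(.09,.1,.108)])
to(fx(0,0,.025),-83.75)
E
```

```text
0.08 [array([296.1, 206. ]), array([312.4, 220.3])]
0.095 [array([295.8, 202.3]), array([312.2, 216.5])]
0.108 [array([295.6, 199.1]), array([312. , 213.2])]
0.12 [array([295.3, 196.1]), array([311.9, 210.1])]
[array([454.,  69.,  90.]), array([448.,  55., 100.]), array([443.,  45., 108.])]
[array([465., -24.,  90.]), array([459., -36., 100.]), array([454., -46., 108.])]
t 8.325 pos [0.4558 0.0063 0.0835] shift mm [ 0.1  6.6 58.5] turn [-0.41  0.01 -0.  ] w 0.0858 F [ 0.7 -0.1  0.3]
```

Request:
jog_arm(
  moves=[
    [0, 0.005, 0.02, -0.4, 0, 0, -1],
    [0, 0.001, 0.02, 0, 0, 0, -1],
    [0, 0, 0.014, 0, 0, 0, -1],
    [0, 0, 0, 0, 0, 0, -1],
  ],
)

```text
time_s: 8.82
ee_pos: [0.4565, 0.0072, 0.0342]
tcp_rot: [[0.11, -0.994, 0.012], [-0.994, -0.11, 0.003], [-0.001, -0.012, -1.0]]
wrist_force: [-0.3, 0.1, 0.7]
width: 0.0856
```

```bash
python3 -c "
from h import *
to(fx(0,0,.027),-83.75)"
```

```text
t 8.825 pos [0.4565 0.0072 0.0342] shift mm [0.9 7.  7.2] turn [-0.71  0.08  0.06] w 0.0856 F [-0.3  0.1  0.7]
```

Request:
jog_arm(
  moves=[
    [0, 0.006, 0.005, -0.7, 0, 0, -1],
    [0, 0, 0, 0, 0, 0, -1],
    [0, 0.002, 0, 0, 0, 0, -1],
    [0, 0, 0, 0, 0, 0, -1],
  ],
)

```text
time_s: 9.32
ee_pos: [0.4506, 0.0069, 0.0318]
tcp_rot: [[0.11, -0.994, 0.005], [-0.994, -0.11, 0.003], [-0.002, -0.005, -1.0]]
wrist_force: [0.3, 0.0, 0.4]
width: 0.0856
```

```bash
python3 -c "
from h import *
to(fx(0,0,.027),-83.75)"
```

```text
t 9.325 pos [0.4506 0.0069 0.0318] shift mm [1.3 1.  4.8] turn [-0.27  0.12  0.09] w 0.0856 F [0.3 0.  0.4]
```

Centred. I'll close gently, then firmly.

Request:
jog_arm(
  moves=[
    [0.001, 0.001, 0.004, -0.3, 0, 0, -1],
    [0, 0, 0, 0, 0, 0, 0.3],
    [0, 0, 0, 0, 0, 0, 1],
    [0, 0, 0, 0, 0, 0, 1],
    [0, 0, 0, 0, 0, 0, 1],
    [0, 0, 0, 0, 0, 0, 1],
  ],
  grip_force=50,
)

```text
time_s: 10.07
ee_pos: [0.4499, 0.0057, 0.0277]
tcp_rot: [[0.111, -0.994, -0.001], [-0.994, -0.111, 0.002], [-0.002, 0.0, -1.0]]
wrist_force: [0.2, 0.3, 0.2]
width: 0.0255
```

Request:
jog_arm(
  moves=[
    [0, 0, -0.006, 0, 0, 0, 1],
    [0, 0, -0.008, 0, 0, 0, 1],
    [0, 0, -0.01, 0, 0, 0, 1],
    [0, 0, -0.02, 0, 0, 0, 1],
    [0, 0, -0.02, 0, 0, 0, 1],
    [0, 0, -0.02, 0, 0, 0, 1],
    [0, 0, 0, 0, 0, 0, 1],
  ],
)

```text
time_s: 10.95
ee_pos: [0.4492, 0.0055, 0.1167]
tcp_rot: [[0.11, -0.994, -0.001], [-0.994, -0.11, 0.003], [-0.003, 0.001, -1.0]]
wrist_force: [0.2, 0.1, -2.6]
width: 0.0255
```

```bash
python3 - <<'E'
from h import *
im=grab_frame("side")[:,:,::-1]
cv2.imwrite("pics/s6.png",cv2.resize(im[110:260,220:370],None,fx=4,fy=4,interpolation=2))
to((.424,.300,.15),-90.6)
E
```

```text
t 11.0 pos [0.4483 0.0054 0.1155] shift mm [-295.6   -8.1  -33.7] turn [0.17 0.15 6.9 ] w 0.0253 F [-0.9  0.4 -2.3]
```

View pics/s6.png

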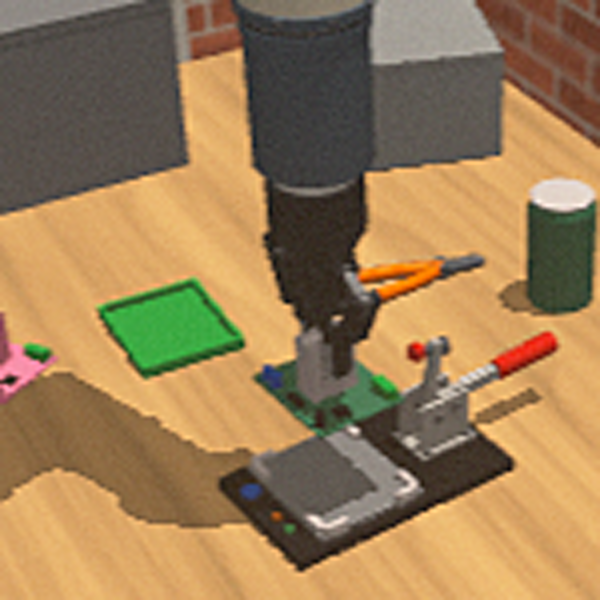

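The board is lifted level (crop (325,390)), the clamp is open and the nest is empty. Now to the tray.

Request:
jog_arm(
  moves=[
    [-0.01, 0, 0, 0, 0, 3.4, 1],
    [-0.02, 0, 0, 0, 0, 3.5, 1],
    [-0.04, 0.005, 0, 0, 0, 0, 1],
    [-0.05, 0.005, 0, 0, 0, 0, 1],
    [-0.05, 0.005, 0, 0, 0, 0, 1],
    [-0.05, 0.005, 0, 0, 0, 0, 1],
    [-0.04, 0.002, 0, 0, 0, 0, 1],
    [-0.02, 0, 0, 0, 0, 0, 1],
    [0, 0, 0, 0, 0, 0, 1],
  ],
)

```text
time_s: 12.12
ee_pos: [0.4216, 0.2909, 0.106]
tcp_rot: [[-0.019, -1.0, -0.018], [-1.0, 0.019, -0.006], [0.006, 0.018, -1.0]]
wrist_force: [0.1, -0.8, -2.6]
width: 0.0252
```

```bash
python3 -c "
from h import *
to((.424,.300,.04),-90.6)"
```

```text
t 12.125 pos [0.4216 0.2909 0.106 ] shift mm [-9.5 -3.4 65.9] turn [ 1.02 -0.34 -0.47] w 0.0252 F [ 0.1 -0.8 -2.6]
```

Request:
jog_arm(
  moves=[
    [-0.009, -0.003, 0.02, 1.0, -0.3, -0.4, 1],
    [0, 0, 0.02, 0, 0, 0, 1],
    [0, 0, 0.016, 0, 0, 0, 1],
    [0, 0, 0, 0, 0, 0, 1],
  ],
)

```text
time_s: 12.62
ee_pos: [0.424, 0.2946, 0.0471]
tcp_rot: [[-0.015, -1.0, -0.003], [-1.0, 0.015, -0.004], [0.004, 0.003, -1.0]]
wrist_force: [0.7, 0.2, -1.4]
width: 0.0252
```

```bash
python3 - <<'E'
from h import *
im=grab_frame("side")[:,:,::-1]; t=grab_frame("top")[:,:,::-1]
c=np.hstack([cv2.resize(im[160:230,220:290],(400,400),interpolation=2),cv2.resize(t[205:285,170:250],(400,400),interpolation=2)])
cv2.imwrite("pics/s7.png",np.clip(255*(c/255.)**.6,0,255).astype(np.uint8))
to((.424,.300,.024),-90.6)
E
```

```text
t 12.725 pos [0.4251 0.2959 0.0487] shift mm [-4.1  1.1 24.7] turn [ 0.01 -0.09 -0.24] w 0.0252 F [ 1.  -0.2 -1.8]
```

View pics/s7.png

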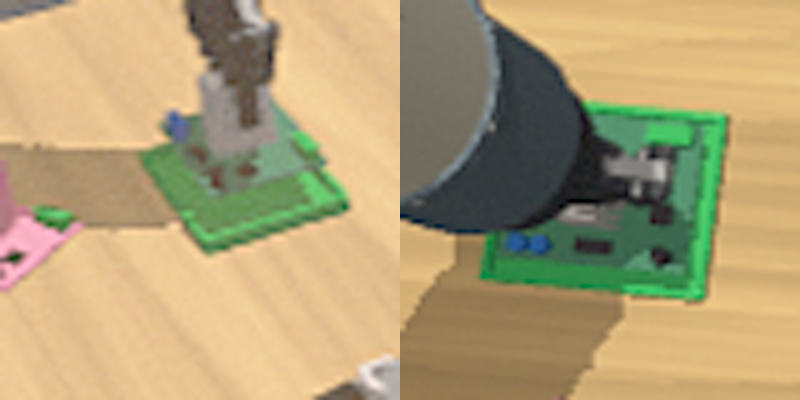

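```bash
python3 - <<'E'
from h import *
g=lambda u,v:(170+(u-400)/5-.4,205+v/5-.4)
print("board BR",onz("top",*g(691,271),.041),"TR",onz("top",*g(704,120),.041), "L-low",onz("top",*g(497,256),.041))
print("tray BR",onz("top",*g(703,300),.011),"TR",onz("top",*g(729,116),.011))
to((.424,.300,.024),-90.6)
E
```

```text
board BR [0.38635906 0.2415557  0.041     ] TR [0.4667784  0.24462362 0.041     ] L-low [0.38637237 0.34467712 0.041     ]
tray BR [0.37328847 0.23995135 0.011     ] TR [0.47414828 0.23805166 0.011     ]
t 12.725 pos [0.4251 0.2959 0.0487] shift mm [-4.1  1.1 24.7] turn [ 0.01 -0.09 -0.24] w 0.0252 F [ 1.  -0.2 -1.8]
```

Board edges are about 6 mm short in y and 2.5 mm long in x of the tray's centre. I'll correct that and lower.

Request:
jog_arm(
  moves=[
    [-0.006, 0.002, 0.005, 0, 0, -0.2, 1],
    [0, 0, 0.008, 0, 0, 0, 1],
    [0, 0, 0, 0, 0, 0, 1],
    [0, 0, 0, 0, 0, 0, 1],
  ],
)

```text
time_s: 13.22
ee_pos: [0.4239, 0.3029, 0.0365]
tcp_rot: [[-0.011, -1.0, 0.002], [-1.0, 0.011, 0.001], [-0.001, -0.002, -1.0]]
wrist_force: [0.6, -0.9, -1.4]
width: 0.0254
```

```bash
python3 -c "
from h import *
to((.4228,.3010,.0137),-90.6)"
```

```text
t 13.225 pos [0.4239 0.3029 0.0365] shift mm [ 1.9  1.1 22.8] turn [-0.11  0.05 -0.03] w 0.0254 F [ 0.6 -0.9 -1.4]
```

Request:
jog_arm(
  moves=[
    [0.001, 0.001, 0.008, 0, 0, 0, 1],
    [0, 0, 0.006, 0, 0, 0, 1],
    [0, 0, 0, 0, 0, 0, 1],
    [0, 0, 0, 0, 0, 0, 1],
  ],
)

```text
time_s: 13.72
ee_pos: [0.4228, 0.3017, 0.0215]
tcp_rot: [[-0.011, -1.0, 0.002], [-1.0, 0.011, 0.001], [-0.001, -0.002, -1.0]]
wrist_force: [0.8, 0.5, -1.8]
width: 0.0255
```

```bash
python3 -c "
from h import *
to((.4228,.3010,.0137),-90.6)"
```

```text
t 13.725 pos [0.4228 0.3017 0.0215] shift mm [0.7 0.  7.8] turn [-0.1   0.03 -0.04] w 0.0255 F [ 0.8  0.5 -1.8]
```

Request:
jog_arm(
  moves=[
    [0, 0, 0.004, 0, 0, 0, 1],
    [0, 0, 0.003, 0, 0, 0, 1],
    [0, 0, 0, 0, 0, 0, 1],
  ],
)

```text
time_s: 14.1
ee_pos: [0.423, 0.3019, 0.0141]
tcp_rot: [[-0.011, -1.0, 0.002], [-1.0, 0.011, 0.001], [-0.001, -0.002, -1.0]]
wrist_force: [-0.5, -0.1, -2.0]
width: 0.0256
```

Request:
jog_arm(
  moves=[
    [0, 0, 0.002, 0, 0, 0, 1],
    [0, 0, 0, 0, 0, 0, 1],
  ],
)

```text
time_s: 14.35
ee_pos: [0.4235, 0.3023, 0.0142]
tcp_rot: [[-0.01, -1.0, 0.004], [-1.0, 0.01, 0.002], [-0.002, -0.004, -1.0]]
wrist_force: [0.1, 0.4, -3.3]
width: 0.0255
```

Request:
jog_arm(
  moves=[
    [0, 0, 0.003, 0, 0, 0, 1],
    [0, 0, 0, 0, 0, 0, 1],
  ],
)

```text
time_s: 14.6
ee_pos: [0.4241, 0.3027, 0.0142]
tcp_rot: [[-0.009, -1.0, 0.006], [-1.0, 0.009, 0.003], [-0.003, -0.006, -1.0]]
wrist_force: [-0.1, -0.5, -2.1]
width: 0.0252
```

Request:
jog_arm(
  moves=[
    [0, 0, 0.003, 0, 0, 0, 1],
    [0, 0, 0, 0, 0, 0, 1],
  ],
)

```text
time_s: 14.85
ee_pos: [0.4246, 0.3031, 0.0141]
tcp_rot: [[-0.008, -1.0, 0.008], [-1.0, 0.008, 0.003], [-0.003, -0.008, -1.0]]
wrist_force: [0.0, -0.2, -2.4]
width: 0.0257
```

```bash
python3 - <<'E'
from h import *
s=observe();print(s["joint_positions"],s["joint_efforts"],s["torque"])
im=grab_frame("side")[:,:,::-1]; t=grab_frame("top")[:,:,::-1]
cv2.imwrite("pics/t8.png",t)
c=np.hstack([cv2.resize(im[165:225,225:285],(400,400),interpolation=2),cv2.resize(t[205:285,170:250],(400,400),interpolation=2)])
cv2.imwrite("pics/s8.png",np.clip(255*(c/255.)**.6,0,255).astype(np.uint8))
E
```

```text
[ 0.92342859  0.35508708 -0.31727586  0.00519042 -0.89115036  0.63606299] [ 4.40824090e-02 -4.08460486e+01  1.98156828e+01  4.59575683e+00
 -6.47866493e-02 -3.50712013e-03] [0.07793746 0.03299424 0.00869281]
```

View pics/s8.png

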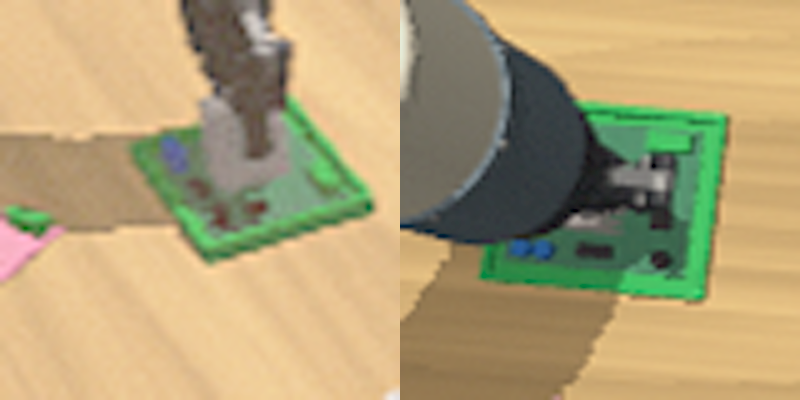

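Request:
jog_arm(
  moves=[
    [0, 0.001, 0.005, -0.5, 0.2, 0, 1],
  ],
)

```text
time_s: 15.08
ee_pos: [0.4249, 0.3032, 0.0134]
tcp_rot: [[-0.006, -1.0, 0.002], [-1.0, 0.006, -0.001], [0.001, -0.002, -1.0]]
wrist_force: [-24.8, -13.0, 70.5]
width: 0.0253
```

Request:
jog_arm(
  moves=[
    [0, 0, 0.005, 0, 0, 0, 1],
  ],
)

```text
time_s: 15.2
ee_pos: [0.425, 0.3031, 0.0135]
tcp_rot: [[-0.005, -1.0, 0.004], [-1.0, 0.005, -0.0], [0.0, -0.004, -1.0]]
wrist_force: [-23.3, -7.5, 50.9]
width: 0.0254
```

Firm contact at the expected floor height. I'll relax, release, back off.

Request:
jog_arm(
  moves=[
    [0, 0, 0, 0, 0, 0, 1],
    [0, 0, 0, 0, 0, 0, 1],
    [0, 0, 0, 0, 0, 0, 0.2],
    [0, 0, 0, 0, 0, 0, 0],
    [0, 0, 0, 0, 0, 0, -0.5],
    [0, 0, 0, 0, 0, 0, -0.5],
  ],
  grip_force=20,
)

```text
time_s: 15.95
ee_pos: [0.4253, 0.3032, 0.0124]
tcp_rot: [[-0.005, -1.0, 0.003], [-1.0, 0.005, -0.001], [0.001, -0.003, -1.0]]
wrist_force: [-0.5, 0.3, 0.1]
width: 0.0636
```

Request:
jog_arm(
  moves=[
    [0, 0, -0.01, 0, 0, 0, -0.6],
    [0, 0, -0.03, 0, 0, 0, -0.6],
    [0, 0, -0.05, 0, 0, 0, -0.6],
    [0, 0, -0.05, 0, 0, 0, -0.6],
    [0, 0.05, -0.02, 0, 0, 0, -0.6],
    [-0.05, 0.05, 0, 0, 0, 0, -0.6],
    [-0.05, 0.05, 0, 0, 0, 0, -0.6],
    [-0.05, 0.0, 0, 0, 0, 0, -0.6],
    [0, 0, 0, 0, 0, 0, -0.6],
  ],
)

```text
time_s: 17.08
ee_pos: [0.2833, 0.4469, 0.1844]
tcp_rot: [[-0.006, -1.0, 0.007], [-1.0, 0.006, 0.008], [-0.008, -0.007, -1.0]]
wrist_force: [-0.4, -0.4, -0.8]
width: 0.0683
```

```bash
python3 - <<'E'
from h import *
im=grab_frame("side")[:,:,::-1]; t=grab_frame("top")[:,:,::-1]
c=np.hstack([cv2.resize(im[150:260,230:340],(400,400),interpolation=2),cv2.resize(t[205:285,170:250],(400,400),interpolation=2)])
cv2.imwrite("pics/s9.png",np.clip(255*(c/255.)**.6,0,255).astype(np.uint8))
s=observe();print(s["time_s"],s["ee_pos"],s["wrist_force"],s["width"])
E
```

```text
17.175 [0.28395962 0.44471021 0.18496956] [-0.78134825  0.03683569 -0.23888505] 0.06815737394889035
```

```bash
python3 - <<'E'
from h import *
for n,(x0,y0,x1,y1) in(("top",(182,218,242,272)),("side",(236,165,292,215))):
    im=cv2.cvtColor(grab_frame(n),cv2.COLOR_RGB2HSV);np.save(n,im)
    hh,s,v=[im[...,i].astype(int) for i in range(3)]
    m=np.zeros(v.shape,bool);m[y0:y1,x0:x1]=1
    wood=(hh<30)&(s>60)
    tray=m&(abs(hh-60)<12)&(s>185);board=m&(hh>62)&(hh<100)&(s>80)&(s<=185)
    if n=="top":
        for y in range(y0,y1,6):print(y,[tuple(im[y,x]) and f"{im[y,x,0]}/{im[y,x,1]}/{im[y,x,2]}" for x in range(x0,x1,3)])
    k=np.ones((3,3),np.uint8)
    print(n,tray.sum(),board.sum(), rect(n,cv2.morphologyEx(board.astype(np.uint8),cv2.MORPH_CLOSE,k),.0065))
    g=m&(s<60)&(v>70)
    if g.sum(): ys,xs=np.nonzero(g);print("grey",xs.min(),xs.max(),ys.min(),ys.max(),onz(n,xs.mean(),ys.mean(),.0585))
E
```

```text
218 ['17/158/197', '17/155/196', '17/155/197', '17/156/191', '17/156/183', '17/157/187', '17/157/190', '17/156/194', '17/154/200', '18/155/202', '17/157/203', '17/155/204', '18/155/203', '18/155/204', '18/156/203', '17/156/203', '17/155/204', '18/155/203', '18/157/201', '17/156/201']
224 ['17/155/194', '17/155/194', '17/156/194', '47/156/154', '58/168/152', '48/156/149', '23/146/166', '20/151/176', '15/159/202', '16/159/200', '16/159/200', '17/158/198', '17/158/200', '17/158/198', '17/156/198', '17/159/197', '18/156/198', '18/158/199', '17/154/204', '18/155/204']
230 ['17/155/196', '17/157/195', '17/159/197', '68/233/142', '67/184/115', '0/21/24', '70/144/99', '70/145/97', '71/148/98', '70/149/99', '71/150/102', '71/151/103', '69/163/100', '67/182/129', '66/195/144', '65/204/164', '66/205/162', '66/208/162', '16/159/180', '17/159/173']
236 ['17/158/192', '17/156/189', '18/157/183', '66/224/100', '72/146/96', '71/150/102', '70/136/105', '13/32/144', '17/19/214', '14/32/169', '10/40/58', '71/132/93', '72/148/98', '72/149/96', '71/148/95', '71/147/97', '65/203/137', '67/218/145', '17/15
[... 1044 characters left out ...]
67/189/70', '66/205/133', '67/221/143', '17/159/178', '17/159/172', '17/158/173']
266 ['17/156/181', '17/160/178', '17/161/177', '17/158/177', '17/161/179', '17/157/180', '17/160/177', '17/158/178', '17/156/175', '18/158/174', '17/159/176', '17/159/180', '17/156/183', '17/156/186', '17/158/194', '17/158/199', '17/155/207', '18/155/212', '18/154/210', '17/154/210']
top 576 712 ((425.4051818847656, 302.46270751953125), (100.26433563232422, 80.76646423339844), 89.65801239013672)
grey 200 210 234 250 [0.42535064 0.30212274 0.0585    ]
side 1 68 ((436.8795166015625, 290.8386535644531), (100.6895751953125, 46.540687561035156), 61.14926528930664)
grey 250 268 177 193 [0.4092578 0.2620046 0.0585   ]
```

The board measures 100.3 × 80.8 mm at floor height, centred about 2 mm from the tray's centre and turned under 1°. I'll check the clamp once more and hand in.

```bash
python3 - <<'E'
from h import *
im=grab_frame("side")[:,:,::-1];h=cv2.cvtColor(np.ascontiguousarray(im),cv2.COLOR_BGR2HSV)
r=((h[...,0]<5)|(h[...,0]>175))&(h[...,1]>170)&(h[...,2]>90)
ys,xs=np.nonzero(r[170:225,305:375]);print("red x",xs.min()+305,xs.max()+305,"y",ys.min()+170,ys.max()+170)
for t in(0,1.3,1.75):
    L=t-.25;print(t,[proj("side",fx(.113+d*np.sin(L),0,.05+d*np.cos(L))).round(1) for d in(.055,.12)])
s=observe();print(s["time_s"],s["dq"],s["wrist_force"]);ok=xs.max()+305>345
if ok: print(close_job())
E
```

```text
red x 323 358 y 193 203
0 [array([327.5, 197. ]), array([323.1, 182.6])]
1.3 [array([342.3, 197.1]), array([355.4, 183.6])]
1.75 [array([343.9, 201.9]), array([358.6, 194.4])]
17.325 [-0.00533784 -0.00043462 -0.00264852 -0.00018116  0.00035914  0.0025551 ] [ 0.32945664 -0.44688993 -0.12688566]
the job is handed in; nothing more can be done
None
```

I flipped the clamp open, lifted the board out by its heatsink and set it down in the green tray. The gripper is open and clear of everything. I handed the job in at about 17 s; no verdict was reported.

**Last checks:**
- **Board:** the top view puts it within about 2 mm of the tray's centre and turned less than 1° from it. It measures 100 x 81 mm at floor height, so it lies flat.
- **Clamp:** the red handle's position in the side view matches 1.75 rad, fully open.
- **Robot:** no contact, with forces at noise level.

**Failures and disagreements:**
- **First push missed:** my first push passed over the handle without moving it. The fingertips stood about 29 mm higher in the pictures than the TCP reading and the tool data imply. I went lower, and the second push worked.
- **Hard set-down:** wrist force peaked at about 75 N while I pressed to confirm contact with the tray floor. That is below the 120 N limit, but harder than a gentle set-down needed.
- **Final view not seen:** the picture limit was used up before the last look, so the final placement was checked only by measurement. The side-view fit of the board was unusable because its mask was only partial. I did not measure the bystanders again.

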